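# Unlock the lathe's speed lever and set it to the marker

## Task

The lathe's speed lever is locked by the steel pin standing in the sloped cover. Draw the pin right out, park it upright in the notch of the small bracket on the bench, pushed fully home with its collar resting on the plate, and only then swing the speed lever until its point lines up with the point of the little marker clamped on the scale. Do not shift the marker, and leave the gouge, the mallet and the wood blank where they lie.

Things in the scene. Friction and masses are not known exactly. Their poses are not given: they have to be found in the camera images.
- panel: Cream sloped cover plate at the end of a bench lathe, 320 x 240 mm, fixed, tilted 30 deg so that it faces -y (yaw up to 0.2 rad). Origin: on the face, on the lever's hinge axis; x level along the plate, y up the slope, z straight out of the face. The face reaches 160 mm to either side, 185 mm down the slope and 50 mm up it, to the wall of the 250 mm high headstock.
- speed_lever (a joint): Angle (rad) of the steel speed lever about the panel's z at its origin: at q it points along (sin q, -cos q) in panel x, y (0: straight down the slope). Range -1 to 1. Bar 20 mm wide, 12 to 24 mm above the face, ending in a point 123 mm from the axis. Stays where left; about 4 N at the knob moves it. The pin in its bore stops it near -0.3.
- lever_knob (a point): Middle of the lever's round black knob, 30 mm in diameter and 40 mm long, standing square to the face (along the panel's z) 95 mm from the hinge axis; this point is 52 mm above the face, the knob reaches from 32 to 72 mm above it.
- lever_tip (a point): Point at the free end of the lever, 123 mm from the hinge axis, 18 mm above the face.
- set_marker (a joint): Angle (rad) at which the marker is clamped, about the same axis and with the same zero and sense as the speed lever: the lever is lined up when the two angles are equal. The marker is stiff; it must not be shifted.
- marker_tip (a point): Point of the marker: a dark steel clamp 24 mm wide, 33 mm long and 12 mm high with a small steel screw on it, on the face outside the lever's sweep, its point towards the hinge axis; this point is 130 mm from the hinge axis.
- lock_pin: Loose steel lock pin, about 150 g, 96 mm long. Origin: centre of the collar's underside; z along the pin to the grip end. Shank 14 mm in diameter, 40 mm below the origin (chamfered foot); collar 34 mm in diameter, 0 to +6 mm; round grip 24 mm in diameter, +6 to +56 mm. Starts in the bore, collar on the face, tilted like the panel's z.
- bore (a point): Mouth of the 16 mm bore in the face, 45 mm deep, 70 mm down the slope from the hinge axis; its axis is the panel's z.
- bracket: Steel parking bracket fixed to the bench on the -y side of the cover. Origin on the bench below point notch. Level plate 62 x 60 mm, 10 mm thick, its top 100 mm above the bench, with a notch 18 mm wide, open to the bracket's own -x and 31 mm deep; its square closed end lies 7 mm beyond the origin. The post under the plate stands at x +22 to +38 mm.
- notch (a point): On the top surface of the bracket's plate, where the pin's axis comes when the pin is fully home in the notch (the shank against the closed end). Axes as the bracket's: the pin can come in from -x or from above.
- gouge: Turning gouge lying on the bench in front of the bracket, 295 mm long, wooden handle. Bystander.
- mallet: Round wooden mallet lying on the bench, 210 mm long, 72 mm in diameter. Bystander.
- blank: Round wood blank, 120 mm in diameter, 50 mm high. Bystander.

How it is judged:
On the way, in this order (a step that is already met when the one before it is completed fails the run):
1. the lock pin is drawn fully out of its bore (distance between lock_pin and bore above 0.05 m), for 0.1 s.
2. the pin is parked in the bracket's notch and let go (horizontal distance between lock_pin and notch below 0.01 m and z of lock_pin in the frame of notch between -0.004 and 0.004 m and angle between lock_pin's own z axis and vertical below 0.15 rad and contact force between lock_pin and the fingers below 0.1 N), for 0.2 s.
3. the speed lever is lined up with the marker (angle between the y axis of lever_tip and the y axis of marker_tip, either way round below 0.05 rad), for 0.2 s.
At the end, for the whole second after the job is handed in: The speed lever stands within 0.05 rad (about 6 mm at its point) of the marker; the lock pin hangs at rest in the bracket's notch, within 10 mm of fully home, its collar on the plate (within 4 mm) and upright within 0.15 rad (angle between the y axis of lever_tip and the y axis of marker_tip, either way round below 0.05 rad and horizontal distance between lock_pin and notch below 0.01 m and z of lock_pin in the frame of notch between -0.004 and 0.004 m and angle between lock_pin's own z axis and vertical below 0.15 rad and linear speed of lock_pin below 0.02 m/s); the robot touches nothing.
It fails at once if the marker is shifted by more than 8 mm (distance of marker_tip from where it was at the start of the episode above 0.008 m).
It fails at once if the gouge, the mallet or the blank is moved by more than 30 mm (distance of any of gouge, mallet, blank from where it was at the start of the episode above 0.03 m).
It also fails if it takes over 61 s, if anything falls off the work surface, if the arm or the gripper's body presses on something with over 40 N, if the wrist force passes 120 N, or if a joint passes its speed limit or range.

## Robot

A 6-joint arm with a two-finger parallel gripper is mounted at the origin on the work surface. World frame = base frame: x ahead of the robot, y to its left, z up, the work surface at z = 0. Lengths are in m, angles in rad, forces in N, time in s.
With the tool pointing down it reaches from about 0.375 to 0.9 m from the base axis. Payload 3.1 kg.
Tool frame: the origin (TCP) lies at the centre of the arm's flange, where the gripper is bolted on; the fingertips stand 173 mm ahead of it and the grasp point (between the pads) lies 155 mm ahead of it; z points along the fingers, y is the line along which they close (so a half turn about z gives the same grasp; the last joint's range is limited). The gripper opens to 85 mm and grips with 20 to 120 N. Pads are 22 mm wide; open, the fingers measure 114 mm over their backs; the gripper's body (76 mm by 85 mm) begins 54 mm behind the grasp point. The pads swing forward as they close: fully open they stand 13 mm farther back than shut.
Start: joints at [1.087, 0.527, 1.433, -0, 1.181, -0.178], TCP at [0.188, 0.596, 0.405] pointing down, gripper open.
Joint ranges: [-3.08, 3.08], [-0.75, 2.2], [0.22, 2.44], [-1.43, 4.57], [0, 2.65], [-2.85, 2.85]. Speed limits (rad/s): [2.79, 2.79, 3.14, 3.14, 3.14, 3.14].

## Interface

Orientations are given as a unit quaternion [x, y, z, w].
In Python, from station import * gives the robot as it stands.
- The arm moves only by the shell command python3 -m jog 'ROWS' [OPENING] [FORCE]. ROWS is a JSON object of lists of equal length, an entry for each row: "linear": the shift along the world's x, y, z in mm, a list of three; "turn": the turn about the world's z in units of 5 degrees (1.0 is 5 degrees). A call has 1 to 12 rows; each row shifts and turns the commanded pose from where the row before left it; what a row does not reach is not made up. A row lasts 1/8 s, in which the tool goes at most 62.5 mm and 10.7 degrees, less where a joint would pass 70% of its speed; a pose out of reach is approached as far as the arm can. A call is refused whole if a number of a shift passes 62.5 or a number of a turn 1, either way. A call with a gripper value outside its range is refused whole. OPENING is the opening, from 0 (shut) to 1 (fully open), set as the call begins (- or left out, the last holds). The fingers move at their own pace and stop on an object; FORCE is the grip in N (left out, the last holds). Time passes only in rows, so rows that do not move let the fingers close. It gives the time, the measured TCP pose, the force, the opening and the grip force at its end, in the units of the state.
- sense(): the state, without advancing time (a new reading comes with each control period).
- snapshot(name): name is "side" or "top"; returns the picture (420x560x3 uint8, red, green, blue); there is no depth.
- get_calibration(name): a dict with "fx", "fy", "cx", "cy" (pixels), "dist_coeffs" ([k1, k2, p1, p2, k3] as OpenCV has them; the pictures are not rectified), "world_to_cam" (4x4, takes a point from world to camera coordinates). Camera axes: x right, y down, z forward; pixel columns grow to the right and rows downward; lengths in m; the calibration is good to about 2 mm. A picture is of the moment at which its call begins. get_calibration takes no time and is no camera call.
- sign_off(): hands the job in; it is judged then, once.
The state is a dict: "t": time; "q": joint angles; "qd": joint speeds; "tau": joint torques, N m; "tcp_pos": TCP position; "tool_rot": TCP orientation; "force": force on the tool from outside, world axes, zero at the start; "ft_torque": the same for the moment, N m; "finger_gap": opening from 0.0 (shut) to 1.0 (fully open); "gripper_force": force on a finger pad.
Only numpy, scipy, OpenCV 4.12 (cv2) and the standard library are available. Lean on these libraries where they do the work, as an engineer would, in place of code of your own. Each camera call takes 0.05 s, during which the arm holds its last target. There are 200 camera calls.

## Working session

There is one attempt and no reset: what is moved stays moved. The work goes in short steps, Python scripts to look and compute and a shell command to move; the robot and the scene stay as the last step left them, time stands still between calls to the robot, and variables do not carry over. Pictures are saved under pics/ and viewed, at most 10 in all, crops included, and the job is handed in when it is done.

```bash
mkdir -p pics
cat > h.py <<'E'
from station import *
import numpy as np, cv2
def snap(n,f):
    im=snapshot(n); cv2.imwrite('pics/'+f,im[:,:,::-1]); return im
def ray(n,px):
    c=get_calibration(n);K=np.array([[c['fx'],0,c['cx']],[0,c['fy'],c['cy']],[0,0,1]])
    u=cv2.undistortPoints(np.array([[px]],float),K,np.array(c['dist_coeffs'])).ravel()
    M=np.array(c['world_to_cam']);R=M[:3,:3];o=-R.T@M[:3,3];d=R.T@np.array([u[0],u[1],1]);return o,d/np.linalg.norm(d)
def onz(n,px,z):
    o,d=ray(n,px);return o+d*(z-o[2])/d[2]
def tri(p,q,a='top',b='side'):
    o1,d1=ray(a,p);o2,d2=ray(b,q)
    s=np.linalg.lstsq(np.c_[d1,-d2],o2-o1,rcond=None)[0]
    A=o1+s[0]*d1;B=o2+s[1]*d2;return (A+B)/2,np.linalg.norm(A-B)
def proj(n,P):
    c=get_calibration(n);K=np.array([[c['fx'],0,c['cx']],[0,c['fy'],c['cy']],[0,0,1]])
    M=np.array(c['world_to_cam']);r=cv2.Rodrigues(M[:3,:3])[0]
    return cv2.projectPoints(np.array(P,float).reshape(-1,1,3),r,M[:3,3],K,np.array(c['dist_coeffs']))[0].reshape(-1,2)
E
python3 - <<'E'
from h import *
for n in('top','side'):
    snap(n,n+'0.png'); o,d=ray(n,[280,210]); print(n,o.round(3),d.round(3))
print(sense())
E
```

```text
top [ 0.263 -0.051  1.522] [ 0.14  -0.006 -0.99 ]
side [ 0.118 -1.043  0.841] [ 0.275  0.78  -0.563]
{'t': 0.1, 'q': array([ 1.08751189e+00,  5.28378556e-01,  1.43378956e+00,  7.18678843e-06,
        1.18141094e+00, -1.78526936e-01]), 'qd': array([ 0.00055375, -0.00307861, -0.0039542 , -0.00078056,  0.00127143,
        0.00042324]), 'tau': array([ 9.04005719e-05, -4.43311000e+01, -1.78588110e+01, -1.78382684e-04,
        3.90464542e-03,  2.05270403e-06]), 'tcp_pos': array([0.18737695, 0.5959202 , 0.40382295]), 'tool_rot': array([ 1.51791026e-01,  9.88412109e-01, -9.38239748e-04, -3.25833856e-04]), 'force': array([-0.64424595,  0.24928832,  0.81385344]), 'ft_torque': array([-0.01743074, -0.03038318, -0.06500089]), 'gripper_force': 0.0, 'finger_gap': 0.9976838087910422}
```

View pics/top0.png

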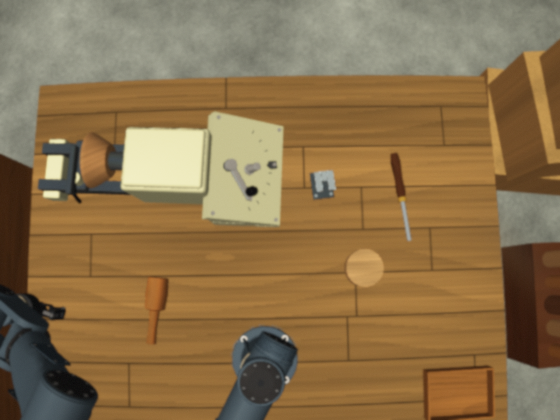

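View pics/side0.png

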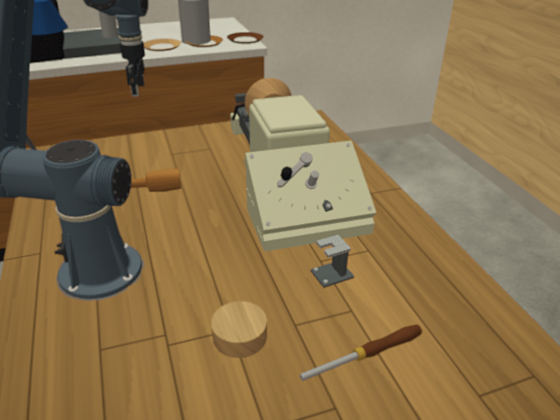

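The top view shows the sloped cover around (243,168), the lever hub at (231,165), the knob at (251,191), the pin at (253,168), the marker at (272,165) and the bracket at (322,184). The side view shows the pin at (313,180), the knob at (287,173), the marker at (327,206) and the bracket plate at (333,245). I'll zoom in next.

Run:
```python
import cv2,numpy as np
t=cv2.imread('pics/top0.png')[105:230,200:345];s=cv2.imread('pics/side0.png')[135:285,240:380]
f=lambda i:cv2.resize(i,None,fx=5,fy=5,interpolation=cv2.INTER_CUBIC)[:600]
cv2.imwrite('pics/tc.png',cv2.resize(t,None,fx=4.8,fy=4.8,interpolation=cv2.INTER_CUBIC))
cv2.imwrite('pics/sc.png',cv2.resize(s,None,fx=4,fy=4,interpolation=cv2.INTER_CUBIC))
```

```text
(no output)
```

View pics/tc.png

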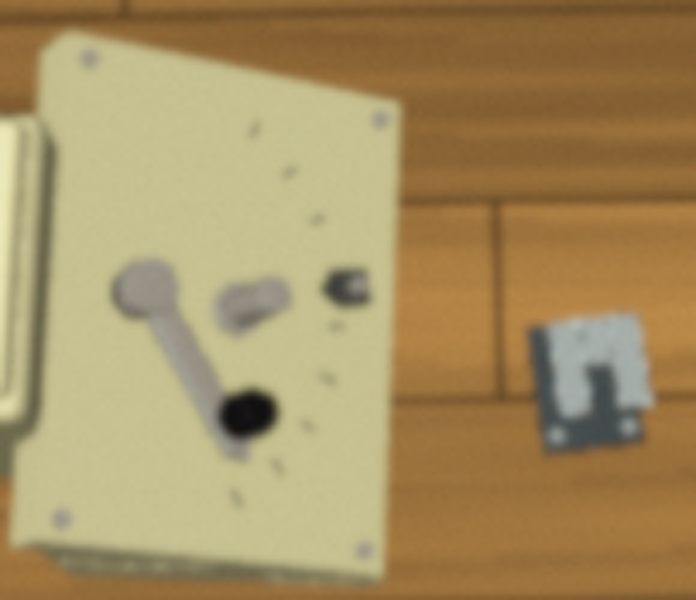

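View pics/sc.png

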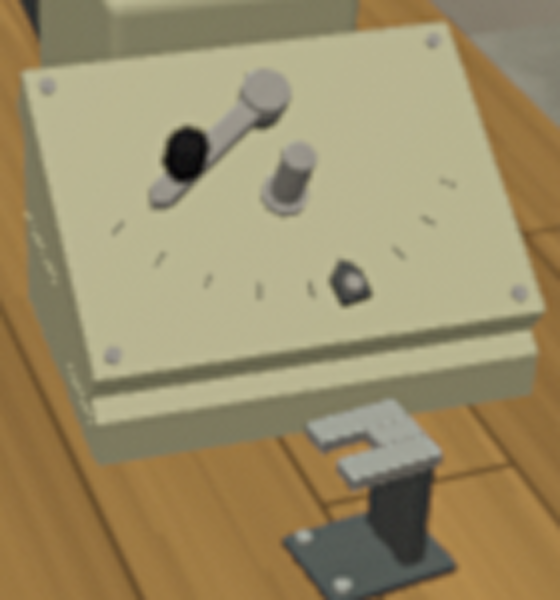

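The top crop shows the panel screws at (89,58), (381,120), (62,519) and (364,550), the pin's grip end at (275,293), the marker point at (325,288), and a notch opening downwards (-x). The side crop shows the same items: screws at (433,40), (519,293), (47,87) and (113,355), and the pin end at (298,155).

```bash
cat > geo.py <<'E'
from h import *
T=lambda x,y:((x+.5)/4.8-.5+200,(y+.5)/4.8-.5+105)
S=lambda x,y:((x+.5)/4-.5+240,(y+.5)/4-.5+135)
sc=[tri(T(*a),S(*b)) for a,b in [((89,58),(433,40)),((381,120),(519,293)),((62,519),(47,87)),((364,550),(113,355))]]
P=np.array([p for p,_ in sc])
ux=(P[0]-P[2]+P[1]-P[3]);yaw=np.arctan2(ux[1],ux[0])
c,s=np.cos(yaw),np.sin(yaw);X=np.array([c,s,0]);n=np.array([0,-.5,np.sqrt(.75)]);Z=np.array([c*n[0]-s*n[1],s*n[0]+c*n[1],n[2]]);Y=np.cross(Z,X)
R=np.c_[X,Y,Z]
O=P.mean(0)-R@[0,-.0675,0]
if __name__=='__main__':
    print('gaps',[round(e,4) for _,e in sc],'yaw',yaw); print(P.round(4)); print('panel coords',((P-O)@R).round(4)); print('O',O.round(4))
    for nm,a,b in [('pinend',(275,293),(298,155)),('collar',(235,308),(284,196)),('knobtop',(252,408),(185,148)),('hub',(149,284),(267,88)),('marktip',(325,288),(338,262)),('leverpt',(236,460),(155,203))]:
        p,e=tri(T(*a),S(*b));print(nm,p.round(4),round(e,4),((p-O)@R).round(4))
    for cz,L in (('T',[(553,325),(638,315),(652,405),(560,418),(588,416),(618,408),(600,365)]),('S',[(305,428),(390,402),(440,455),(345,480)])):
        print(cz,[onz('top' if cz=='T' else 'side',(T if cz=='T' else S)(*a),.1)[:2].round(4).tolist() for a in L])
E
python3 geo.py
```

```text
gaps [np.float64(0.0007), np.float64(0.0005), np.float64(0.001), np.float64(0.001)] yaw -0.05638189261471881
[[ 0.736   0.1201  0.1904]
 [ 0.7256 -0.0614  0.0855]
 [ 0.4469  0.1361  0.1893]
 [ 0.4373 -0.0448  0.0852]]
panel coords [[ 1.446e-01  3.760e-02  3.000e-04]
 [ 1.445e-01 -1.723e-01  3.000e-04]
 [-1.449e-01  3.680e-02 -5.000e-04]
 [-1.442e-01 -1.721e-01 -1.000e-04]]
O [0.5897 0.0958 0.1714]
pinend [0.5843 0.0066 0.1822] 0.0027 [-0.0004 -0.072   0.0541]
collar [0.5872 0.034  0.1338] 0.0017 [ 0.001  -0.0723 -0.0016]
knobtop [0.5101 0.0211 0.1926] 0.0045 [-0.0753 -0.0579  0.058 ]
hub [0.5902 0.0825 0.1929] 0.0003 [ 0.0012 -0.0007  0.0252]
marktip [ 0.6049 -0.0228  0.111 ] 0.0011 [ 0.0218 -0.1321  0.0065]
leverpt [0.4899 0.033  0.1462] 0.0031 [-0.0962 -0.0718  0.0124]
T [[0.5807, -0.1704], [0.5864, -0.226], [0.5268, -0.2328], [0.5193, -0.173], [0.5203, -0.1911], [0.5252, -0.2107], [0.5537, -0.2]]
S [[0.519, -0.173], [0.5796, -0.165], [0.5865, -0.2227], [0.5226, -0.2267]]
```

```bash
python3 - <<'E'
from geo import *
for h in(.036,.038):
  g=O+R@[0,-.071,h];print(g.round(4),'tcp',(g+[0,0,.155]).round(4))
print('Z',Z.round(3))
E
python3 -m jog '{"linear":[[15,-60,0],[20,-60,0],[20,-60,0],[20,-60,5],[20,-60,5],[20,-60,5],[20,-55,0],[20,-55,0],[20,-50,0],[20,-40,0],[20,-20,0],[20,0,0]],"turn":[-1,-1,-1,-1,-1,-1,-1,-1,-1,-1,-1,-1]}' 0.7 60
```

```text
[0.5853 0.0165 0.167 ] tcp [0.5853 0.0165 0.322 ]
[0.5852 0.0155 0.1688] tcp [0.5852 0.0155 0.3238]
Z [-0.028 -0.499  0.866]
t: 1.6
tcp_pos: [0.4218, 0.0186, 0.4193]
tool_rot: [0.628, 0.778, -0.0, -0.0]
force: [-0.1, 0.6, -0.3]
finger_gap: 0.699
gripper_force: 0.0
```

```bash
python3 -m jog '{"linear":[[45,-1,0],[45,-1,0],[40,0,-5],[33,0,-20],[0,0,-30],[0,0,-20],[0,0,-10],[0,0,-6],[0,0,0],[0,0,0]],"turn":[-1,-1,-1,-0.08,0,0,0,0,0,0]}' 0.6
python3 - <<'E'
from h import *
t=snap('top','top1.png');s=snap('side','side1.png')
a=cv2.resize(t[110:230,200:340],(400,343),interpolation=2);b=cv2.resize(s[110:260,230:370],(400,429),interpolation=2)
c=np.zeros((429,800,3),np.uint8);c[:343,:400]=a;c[:,400:]=b;cv2.imwrite('pics/c1.png',c[:,:,::-1])
E
```

```text
t: 2.85
tcp_pos: [0.5844, 0.0182, 0.3293]
tool_rot: [0.725, 0.689, 0.001, 0.001]
force: [0.6, 0.7, -0.2]
finger_gap: 0.6
gripper_force: 0.0
```

View pics/c1.png

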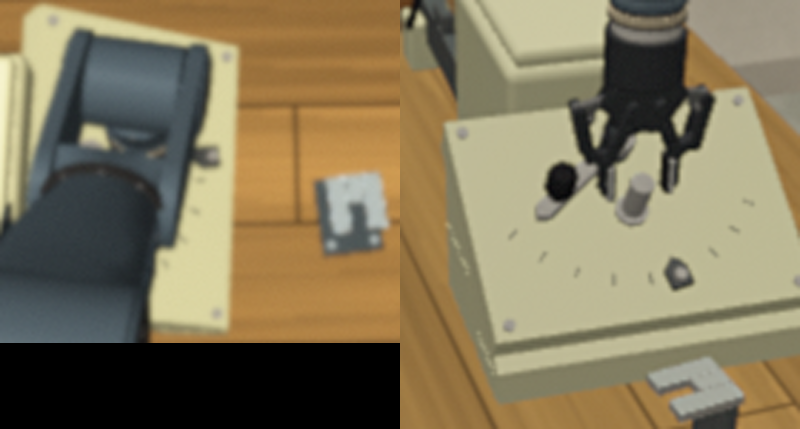

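The fingers, at (607,180) and (670,175), sit either side of the pin at (637,190) and clear the knob at (560,182). I'll lower a little and grip.

```bash
python3 -m jog '{"linear":[[0,-2,-4],[0,0,0]],"turn":[0,0]}'; python3 -m jog '{"linear":[[0,0,0],[0,0,0],[0,0,0],[0,0,0],[0,0,0],[0,0,0],[0,0,0],[0,0,0]],"turn":[0,0,0,0,0,0,0,0]}' 0 50
```

```text
t: 3.2
tcp_pos: [0.584, 0.0161, 0.3243]
tool_rot: [0.725, 0.689, -0.0, -0.0]
force: [-0.3, 0.5, 0.2]
finger_gap: 0.601
gripper_force: 0.0
t: 4.2
tcp_pos: [0.5844, 0.0162, 0.3246]
tool_rot: [0.725, 0.689, 0.0, 0.0]
force: [3.4, -1.1, 0.3]
finger_gap: 0.266
gripper_force: 49.1
```

```bash
python3 -m jog '{"linear":[[-0.3,-5,8.7],[-0.3,-5,8.7],[-0.3,-5,8.6],[-0.3,-5,8.7],[-0.3,-5,8.6],[-0.3,-5,8.7],[-0.3,-5,8.6],[0,0,20],[0,0,20],[0,0,20],[0,0,0],[0,0,0]],"turn":[0,0,0,0,0,0,0,0,0,0,0,0]}'
```

```text
t: 5.7
tcp_pos: [0.5816, -0.0187, 0.4444]
tool_rot: [0.725, 0.689, -0.0, -0.001]
force: [0.1, -0.4, -1.7]
finger_gap: 0.269
gripper_force: 49.5
```

```bash
python3 -m jog '{"linear":[[-2,-15,0],[-2,-15,0],[-2,-15,0],[-2,-15,0],[-2,-15,0],[-2,-15,0],[-2,-15,0],[-2,-15,0],[0,-15,0],[0,-15,0],[0,-15,0],[0,-14,0]],"turn":[1,1,1,1,1,1,1,1,1,1,1,1]}'
python3 -m jog '{"linear":[[0,0,0],[0,0,0],[0,0,0],[0,0,0],[0,0,-20],[0,0,-30],[0,0,-30],[0,0,-19],[0,0,0],[0,0,0]],"turn":[1,1,1,1,1,1,1,0.7,0,0]}'
python3 - <<'E'
from h import *
t=snap('top','top2.png');s=snap('side','side2.png')
a=cv2.resize(t[130:230,250:350],(400,400),interpolation=2);b=cv2.resize(s[180:300,280:380],(400,480),interpolation=2)
c=np.zeros((480,800,3),np.uint8);c[:400,:400]=a;c[:,400:]=b;cv2.imwrite('pics/c2.png',c[:,:,::-1])
E
```

```text
t: 7.2
tcp_pos: [0.5657, -0.1982, 0.4435]
tool_rot: [0.282, 0.96, 0.0, -0.002]
force: [-0.6, 1.0, -0.9]
finger_gap: 0.268
gripper_force: 49.5
t: 8.45
tcp_pos: [0.5662, -0.1979, 0.3462]
tool_rot: [-0.049, 0.999, -0.0, 0.0]
force: [0.5, -0.6, -1.4]
finger_gap: 0.262
gripper_force: 49.5
```

View pics/c2.png

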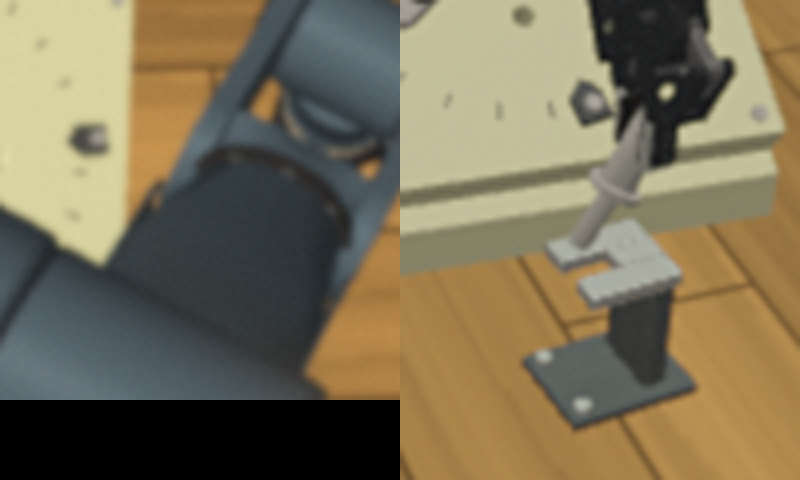

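The side crop shows the tilted pin with its foot at (578,243) and its collar at (614,186), above the notch prongs. I'll compare these with the predicted pixels.

Run:
```python
from h import *
g=sense()['tcp_pos']-[0,0,.155]
bx=np.array([.9955,.095,0]);ax=bx*.5+np.array([0,0,.866])
o=g-ax*.0384
f=o-ax*.04
print(o,f,proj('side',[f,o,o+ax*.003]).round(1), (proj('side',[f+np.array([-.095,.9955,0])*.005])).round(1))
# axis of the pin shank & collar from image: edges measured at crop
im=cv2.imread('pics/side2.png')
n=np.array([.5456,-.1996,.1]);by=np.array([-.095,.9955,0])
c=np.array([n-bx*.024+by*.009,n-bx*.024-by*.009,n+bx*.007+by*.009,n+bx*.007-by*.009])
print('notch corners in crop px',((proj('side',c)-[280,180]+.5)*4-.5+[400,0]).round(0))
print('pin in crop',((proj('side',[f,o+ax*.003])-[280,180]+.5)*4-.5+[400,0]).round(0))
```

```text
[ 0.54725841 -0.1997018   0.15871805] [ 0.52734841 -0.2016018   0.12407805] [[324.2 240. ]
 [332.7 226.3]
 [333.3 225.2]] [[323.2 238.8]]
notch corners in crop px [[560. 267.]
 [575. 284.]
 [605. 254.]
 [620. 271.]]
pin in crop [[578. 242.]
 [615. 182.]]
```

```bash
python3 -m jog '{"linear":[[-0.5,0,-8],[0,0,-8],[0,0,-8],[0,0,-6],[0,0,-6],[0,0,-4],[0,0,0],[0,0,0]],"turn":[0,0,0,0,0,0,0,0]}' - 
python3 -m jog '{"linear":[[0,0,-2],[0,0,-2],[0,0,-2],[0,0,0],[0,0,0]],"turn":[0,0,0,0,0]}' -
python3 - <<'E'
from h import *
s=snap('side','side3.png')
cv2.imwrite('pics/c3.png',cv2.resize(s[180:300,280:380],(500,600),interpolation=2)[:,:,::-1])
E
```

```text
t: 9.55
tcp_pos: [0.5657, -0.1978, 0.3063]
tool_rot: [-0.049, 0.999, -0.0, 0.0]
force: [-0.1, 0.5, -1.1]
finger_gap: 0.27
gripper_force: 49.5
t: 10.18
tcp_pos: [0.5658, -0.1977, 0.3022]
tool_rot: [-0.049, 0.999, -0.0, 0.001]
force: [-2.1, 0.6, 9.7]
finger_gap: 0.264
gripper_force: 51.0
```

View pics/c3.png

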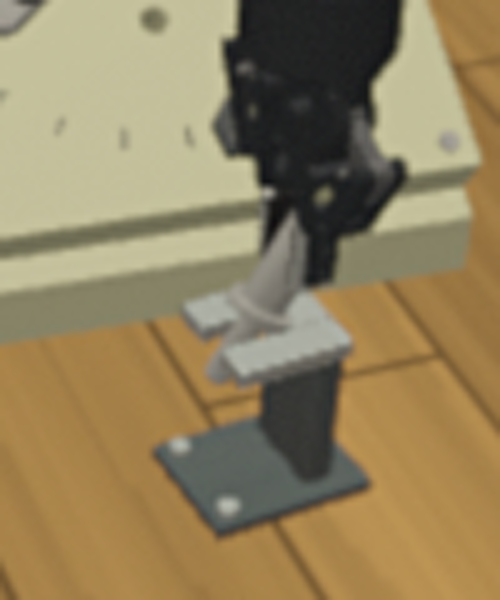

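The side crop shows the shank through the notch, its foot visible at (218,365), and the collar on the plate at (257,305). I'll ease off and release.

```bash
python3 -m jog '{"linear":[[-1.5,0,0],[0,0,-1],[0,0,0]],"turn":[0,0,0]}' - 20
python3 -m jog '{"linear":[[0,0,0],[0,0,0],[0,0,0],[0,0,0],[0,0,0],[0,0,0]],"turn":[0,0,0,0,0,0]}' 0.5
python3 - <<'E'
from h import *
s=snap('side','side4.png')
cv2.imwrite('pics/c4.png',cv2.resize(s[180:300,280:380],(500,600),interpolation=2)[:,:,::-1])
E
```

```text
t: 10.6
tcp_pos: [0.565, -0.1977, 0.3021]
tool_rot: [-0.049, 0.999, -0.001, 0.002]
force: [-1.1, 2.6, 12.6]
finger_gap: 0.262
gripper_force: 51.2
t: 11.35
tcp_pos: [0.5641, -0.1978, 0.299]
tool_rot: [-0.049, 0.999, 0.0, -0.0]
force: [0.0, 0.9, 0.5]
finger_gap: 0.502
gripper_force: 0.0
```

View pics/c4.png

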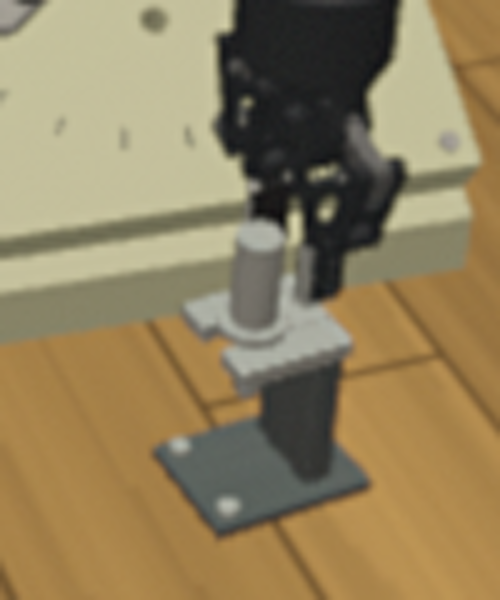

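The pin now stands upright: its top is at (260,235), its collar is on the plate at (252,328), and the fingers are clear. I'll check how far home it is.

Run:
```python
from h import *
B=np.array([[.9955,.095],[-.095,.9955]])
for p,z in [((260,235),.156),((252,328),.106)]:
  w=onz('side',(280+(p[0]+.5)/5-.5,180+(p[1]+.5)/5-.5),z); print(w.round(4),(B@(w[:2]-[.5456,-.1996])).round(4))
print(sense()['tcp_pos'])
```

```text
[ 0.5461 -0.1968  0.156 ] [0.0007 0.0028]
[ 0.5429 -0.2035  0.106 ] [-0.0031 -0.0037]
[ 0.56406177 -0.19775175  0.29902825]
```

```bash
python3 - <<'E'
from geo import *
k=lambda q:O+R@[.095*np.sin(q),-.095*np.cos(q),.054]+[0,0,.155]
qs=np.r_[-.92,np.linspace(-.8,.16,9)]
W=np.array([k(q) for q in qs]);print(W[0].round(4));print(np.c_[qs[1:],np.diff(W,axis=0)*1000].round(1))
E
python3 -m jog '{"linear":[[0,0,20],[0,0,30],[0,0,30],[0,0,30],[0,0,10],[0,25,0],[0,25,0],[-5,25,0],[-10,25,0],[-10,25,0],[-10,25,0],[-10,25,0]],"turn":[0,0,0,0,-1,-1,-1,-1,-1,-1,-1,-1]}'
```

```text
[0.5099 0.0234 0.3444]
[[-0.8  7.  -7.9 -4.3]
 [-0.7  8.  -7.1 -3.8]
 [-0.6  8.9 -6.2 -3.3]
 [-0.4  9.7 -5.3 -2.7]
 [-0.3 10.4 -4.3 -2.1]
 [-0.2 10.8 -3.2 -1.5]
 [-0.1 11.2 -2.  -0.8]
 [ 0.  11.4 -0.8 -0.1]
 [ 0.2 11.4  0.3  0.6]]
t: 12.9
tcp_pos: [0.5186, -0.0219, 0.4192]
tool_rot: [0.297, 0.955, 0.0, 0.0]
force: [-0.4, -0.2, 0.1]
finger_gap: 0.502
gripper_force: 0.0
```

```bash
python3 -m jog '{"linear":[[-4,20,0],[-4,20,0],[0,5,0],[0,0,0],[0,0,0],[0,0,0],[0,0,0],[0,0,0],[0,0,0],[0,0,0],[0,0,0],[0,0,-20]],"turn":[-1,-1,-1,-1,-1,-1,-1,-1,-1,-1,-1,-0.75]}' 0.65
python3 -m jog '{"linear":[[0,0,-20],[0,0,0],[0,0,0]],"turn":[0,0,0]}'
python3 - <<'E'
from h import *
s=snap('side','side5.png')
cv2.imwrite('pics/c5.png',cv2.resize(s[100:280,230:380],(500,600),interpolation=2)[:,:,::-1])
E
```

```text
t: 14.4
tcp_pos: [0.5116, 0.0222, 0.4003]
tool_rot: [0.727, 0.687, 0.001, 0.002]
force: [0.0, -0.4, -0.6]
finger_gap: 0.648
gripper_force: 0.0
t: 14.78
tcp_pos: [0.5114, 0.0222, 0.3797]
tool_rot: [0.726, 0.688, 0.0, 0.0]
force: [0.5, -0.6, 0.9]
finger_gap: 0.65
gripper_force: 0.0
```

View pics/c5.png

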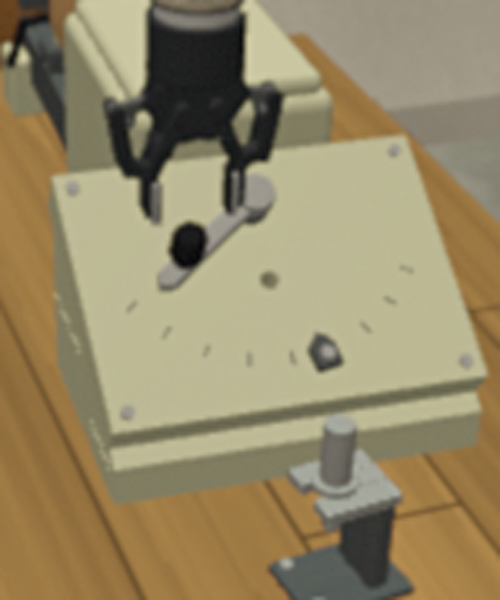

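The bore is empty at (269,280) and the pin is upright in its bracket at (338,455). The open fingers, at (152,200) and (234,190), are above the knob at (187,245). I'll descend and grip the knob lightly.

```bash
python3 -m jog '{"linear":[[-1,1,-15],[0,0,-12],[0,0,-8],[0,0,0]],"turn":[0,0,0,0]}'
python3 -m jog '{"linear":[[0,0,0],[0,0,0],[0,0,0],[0,0,0],[0,0,0],[0,0,0]],"turn":[0,0,0,0,0,0]}' 0 20
```

```text
t: 15.32
tcp_pos: [0.51, 0.0232, 0.3436]
tool_rot: [0.726, 0.688, -0.0, -0.0]
force: [-0.4, 0.4, -0.2]
finger_gap: 0.654
gripper_force: 0.0
t: 16.08
tcp_pos: [0.5101, 0.0232, 0.3445]
tool_rot: [0.726, 0.688, -0.0, 0.0]
force: [-2.1, -1.9, 6.0]
finger_gap: 0.339
gripper_force: 22.7
```

Gripped at 29 mm. Now I'll swing along the arc.

```bash
python3 -m jog '{"linear":[[3.5,-4,-2.2],[3.5,-3.9,-2.1],[4,-3.6,-1.9],[4,-3.5,-1.9],[4.4,-3.1,-1.7],[4.5,-3.1,-1.6],[4.8,-2.7,-1.4],[4.9,-2.6,-1.3],[5.2,-2.2,-1.1],[5.2,-2.1,-1],[0,0,0]],"turn":[0,0,0,0,0,0,0,0,0,0,0]}'
python3 -m jog '{"linear":[[5.4,-1.6,-0.8],[5.4,-1.6,-0.7],[5.6,-1,-0.4],[5.6,-1,-0.4],[5.7,-0.4,-0.1],[5.7,-0.4,0],[5.7,0.1,0.3],[3,0.1,0.2],[0,0,0],[0,0,0]],"turn":[0,0,0,0,0,0,0,0,0,0]}'
```

```text
t: 17.45
tcp_pos: [0.5494, -0.01, 0.3255]
tool_rot: [0.724, 0.69, -0.009, -0.004]
force: [-14.8, -14.2, 1.1]
finger_gap: 0.339
gripper_force: 26.3
t: 18.7
tcp_pos: [0.5939, -0.0148, 0.3237]
tool_rot: [0.725, 0.688, -0.005, -0.002]
force: [-6.5, -7.5, -2.6]
finger_gap: 0.342
gripper_force: 23.1
```

```bash
python3 -m jog '{"linear":[[2.5,0.2,0.1],[2.5,0.2,0.1],[0,0,0],[0,0,0]],"turn":[0,0,0,0]}'
python3 -m jog '{"linear":[[0,0,0],[0,0,0],[0,0,0],[0,0,15],[0,0,25],[0,0,35],[-30,20,20],[-40,30,0],[-50,30,0],[-40,20,0],[0,0,0]],"turn":[0,0,0,0,0,0,0,0,0,0,0]}' 0.65
python3 - <<'E'
from h import *
t=snap('top','top6.png');s=snap('side','side6.png')
a=cv2.resize(t[130:210,220:300],(400,400),interpolation=2);b=cv2.resize(s[140:260,270:350],(400,600),interpolation=2)
c=np.zeros((600,800,3),np.uint8);c[:400,:400]=a;c[:,400:]=b;cv2.imwrite('pics/c6.png',c[:,:,::-1])
E
```

```text
t: 19.2
tcp_pos: [0.5989, -0.0146, 0.3238]
tool_rot: [0.725, 0.688, -0.005, -0.002]
force: [-6.6, -8.3, -3.5]
finger_gap: 0.341
gripper_force: 22.2
t: 20.58
tcp_pos: [0.4379, 0.0886, 0.4222]
tool_rot: [0.725, 0.689, -0.0, -0.001]
force: [0.3, -0.9, 0.5]
finger_gap: 0.649
gripper_force: 0.0
```

View pics/c6.png

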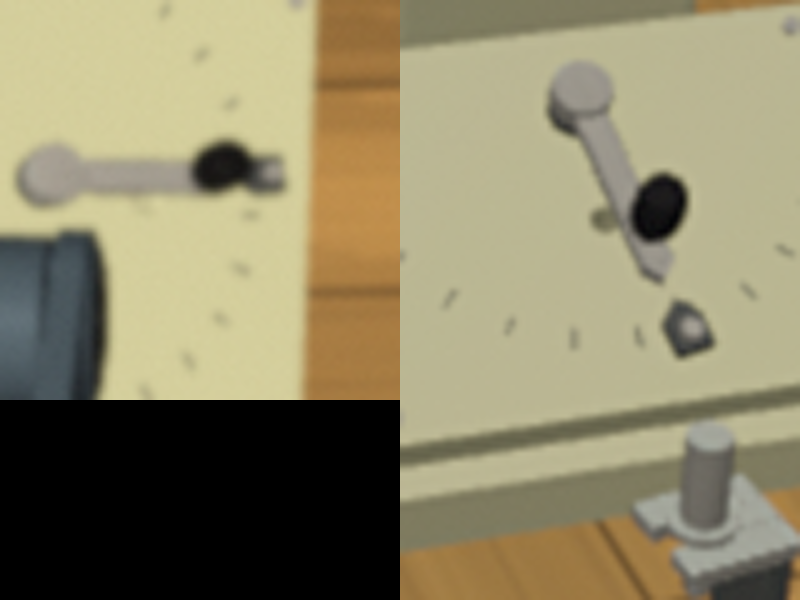

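The crop shows the lever point at (658,280) and the marker point at (679,302), with its screw at (690,326). The lever looks close to lined up and the pin is still upright in the bracket. I'll compute the angles numerically.

Run:
```python
from geo import *
def onp(n,px,h):
    o,d=ray(n,px);k=((O+Z*h-o)@Z)/(d@Z);return (o+k*d-O)@R
s=lambda p:(270+(p[0]-400+.5)/5-.5,140+(p[1]+.5)/5-.5)
t=lambda p:(220+(p[0]+.5)/5-.5,130+(p[1]+.5)/5-.5)
for nm,f,n,p,h in [('lev',s,'side',(660,281),.016),('levend',s,'side',(657,262),.024),('mk tip',s,'side',(679,301),.011),('mk scr',s,'side',(691,326),.016),
  ('mk scr T',t,'top',(271,175),.016),('levmid T',t,'top',(135,177),.024),('hub S',s,'side',(580,90),.03),('hub T',t,'top',(54,172),.03),('bar S',s,'side',(625,182),.024)]:
    v=onp(n,f(p),h);print(nm,v.round(4),'q',round(np.arctan2(v[0],-v[1]),3))
# mask-based marker & knob
for n in('top','side'):
    im=cv2.imread(f'pics/{n}6.png').astype(int);h=cv2.cvtColor(im.astype(np.uint8),cv2.COLOR_BGR2HSV)
    for nm,P,h0 in(('marker',O+R@[.025,-.148,.006],.006),('knob',O+R@[.016,-.094,.06],.052)):
        c=proj(n,P)[0];m=(h[...,2]<(105 if nm=='marker' else 60)).astype(np.uint8)
        yy,xx=np.nonzero(m);k=np.hypot(xx-c[0],yy-c[1])<9
        if nm=='marker' and n=='top':continue
        v=onp(n,(xx[k].mean(),yy[k].mean()),h0);print(n,nm,k.sum(),v.round(4),round(np.arctan2(v[0],-v[1]),3))
```

```text
lev [ 0.0143 -0.1227  0.016 ] q 0.116
levend [ 0.0128 -0.115   0.024 ] q 0.111
mk tip [ 0.0233 -0.1338  0.011 ] q 0.173
mk scr [ 0.0239 -0.1518  0.016 ] q 0.156
mk scr T [ 0.0233 -0.1499  0.016 ] q 0.154
levmid T [ 0.0058 -0.0531  0.024 ] q 0.109
hub S [-0.0037 -0.0064  0.03  ] q -0.525
hub T [-0.0007  0.002   0.03  ] q -2.817
bar S [ 0.0084 -0.064   0.024 ] q 0.13
top knob 72 [ 0.013  -0.0972  0.052 ] 0.133
side marker 46 [ 0.023  -0.1507  0.006 ] 0.152
side knob 97 [ 0.0127 -0.0967  0.052 ] 0.13
```

Lever is at about 0.12 and the marker at about 0.157, so it needs roughly 3.5 mm more at the knob. I'll regrip and nudge it.

```bash
python3 -m jog '{"linear":[[40,-20,0],[50,-30,0],[40,-30,0],[28,-23,-20],[0,0,-35],[0,0,-25],[0,0,-15],[0,0,-3],[0,0,0]],"turn":[0,0,0,0,0,0,0,0,0]}' 0.65
python3 -m jog '{"linear":[[0,0,0],[0,0,0],[0,0,0],[0,0,0],[0,0,0],[0,0,0]],"turn":[0,0,0,0,0,0]}' 0 20
python3 -m jog '{"linear":[[2,0,0],[2,0,0],[0,0,0],[0,0,0]],"turn":[0,0,0,0]}'
```

```text
t: 21.8
tcp_pos: [0.5998, -0.0161, 0.3239]
tool_rot: [0.726, 0.688, 0.0, 0.001]
force: [0.0, 1.9, 0.5]
finger_gap: 0.654
gripper_force: 0.0
t: 22.55
tcp_pos: [0.599, -0.0159, 0.3244]
tool_rot: [0.726, 0.688, 0.0, 0.0]
force: [-2.2, -0.7, 6.8]
finger_gap: 0.337
gripper_force: 22.5
t: 23.05
tcp_pos: [0.6017, -0.0158, 0.3243]
tool_rot: [0.725, 0.688, -0.002, -0.001]
force: [-7.0, -0.9, 8.7]
finger_gap: 0.338
gripper_force: 23.2
```

```bash
python3 -m jog '{"linear":[[0,0,0],[0,0,0],[0,0,0],[0,0,15],[0,0,25],[0,0,35],[-30,20,20],[-40,30,0],[-50,30,0],[-40,20,0],[0,0,0]],"turn":[0,0,0,0,0,0,0,0,0,0,0]}' 0.65
python3 - <<'E'
from geo import *
snap('top','top7.png');snap('side','side7.png')
def onp(n,px,h):
    o,d=ray(n,px);k=((O+Z*h-o)@Z)/(d@Z);return (o+k*d-O)@R
for r in(6,7):
  for n in('top','side'):
    h=cv2.cvtColor(cv2.imread(f'pics/{n}{r}.png'),cv2.COLOR_BGR2HSV)
    c=proj(n,O+R@[.016,-.094,.055])[0];yy,xx=np.nonzero(h[...,2]<60);k=np.hypot(xx-c[0],yy-c[1])<9
    v=onp(n,(xx[k].mean(),yy[k].mean()),.052);print(r,n,k.sum(),v.round(4),round(np.arctan2(v[0],-v[1]),3))
# image difference of grey pixels (bar, low saturation) in side: bar centreline
for r in (6,7):
    im=cv2.imread(f'pics/side{r}.png');h=cv2.cvtColor(im,cv2.COLOR_BGR2HSV)
    yy,xx=np.nonzero((h[...,1]<45)&(h[...,2]>90))
    V=np.array([onp('side',(x,y),.024) for x,y in zip(xx,yy) if 290<x<335 and 150<y<200])
    k=(V[:,1]<-.03)&(V[:,1]>-.065)&(abs(V[:,0])<.03);b=np.polyfit(V[k,1],V[k,0],1);print(r,k.sum(),'slope q',round(-np.arctan(b[0]),3),'mean q',round(np.arctan2(V[k,0].mean(),-V[k,1].mean()),3))
    k=(V[:,1]<-.108)&(V[:,1]>-.128)&(abs(V[:,0])<.04);print(' tip q',k.sum(),round(np.arctan2(V[k,0].mean(),-V[k,1].mean()),3))
E
```

```text
t: 24.42
tcp_pos: [0.44, 0.0855, 0.419]
tool_rot: [0.725, 0.689, -0.0, -0.001]
force: [-0.1, 0.4, 1.3]
finger_gap: 0.648
gripper_force: 0.0
6 top 72 [ 0.013  -0.0972  0.052 ] 0.133
6 side 101 [ 0.0122 -0.0973  0.052 ] 0.124
7 top 72 [ 0.017  -0.0965  0.052 ] 0.174
7 side 101 [ 0.0155 -0.0969  0.052 ] 0.159
6 85 slope q 0.181 mean q 0.073
 tip q 35 0.107
7 85 slope q 0.191 mean q 0.11
 tip q 33 0.139
```

```bash
python3 -c "
from station import *
print(sign_off())"
```

```text
the job is handed in; nothing more can be done
None
```

The job is handed in; no verdict came back. The pin was drawn out and parked upright in the bracket notch, and the lever was then swung to about 0.16 rad, matching the marker at about 0.16 rad within measuring error. The arm was backed clear at the end.

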